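# Shut the lens rack and snap the cap onto the lens

### The arm

A 6-joint arm with a two-finger parallel gripper is mounted at the origin on the work surface. World frame = base frame: x ahead of the robot, y to its left, z up, the work surface at z = 0. Lengths are in mm, angles in rad, forces in N, time in s.
With the tool pointing down it reaches from about 300 to 875 mm from the base axis. Payload 6.4 kg.
Tool frame: the origin (TCP) lies midway between the tips of the shut fingers; the grasp point (between the pads) lies 19 mm behind it (bot.tcp_to_grasp is the distance from the TCP to the grasp point, in mm); z points along the fingers, y is the direction in which the jaws open and shut (so a half turn about z gives the same grasp; the last joint's range is limited). The gripper opens to 88 mm and grips with 3 to 60 N. Pads are 18 mm wide; open, the fingers measure 123 mm over their backs; the gripper's body (75 mm by 187 mm) begins 45 mm behind the grasp point.
Start: joints at [-1.409, 0.181, 1.607, -0, 1.354, -0.206], TCP at [206.766, -536.553, 238.714] pointing down, gripper open.
Joint ranges: [-2.99, 2.99], [-0.89, 2.07], [0.3, 2.58], [-1.14, 4.28], [0, 2.63], [-3.12, 3.12]. Speed limits (rad/s): [2.57, 2.57, 3.01, 3.14, 3.14, 3.14].

### API

Orientations are given as a unit quaternion [w, x, y, z].
In Python, from plant import bot, vision gives the robot as it stands.
- The arm moves only by the shell command python3 -m crank 'ROWS' [FORCE]. ROWS is JSON, a list that holds one entry, the list of rows, each a list of 5 numbers: the closure, from 0 (fully open) to 1 (shut), then the shift along the tool's x, y, z in cm, then the turn about the tool's z in degrees. A call has 1 to 12 rows; each row shifts and turns the commanded pose from where the row before left it, along the tool's axes as they then stand; what a row does not reach is not made up. A row lasts 1/12 s, in which the tool goes at most 41.7 mm and 7.16 degrees, less where a joint would pass 70% of its speed; a pose out of reach is approached as far as the arm can. A call with a gripper value outside its range is refused whole. The fingers move at their own pace and stop on an object; FORCE is the grip in N (left out, the last holds). Time passes only in rows, so rows that do not move let the fingers close. It gives the time, the measured TCP pose, the force and the opening at its end, in the units of the state.
- bot.observe(): the state, without advancing time (a new reading comes with each control period).
- vision.snapshot(name): name is "scene" or "top" or "wrist"; returns (picture, depth): 384x512x3 uint8, blue, green, red; 384x512 float32, mm along the optical axis (not along the pixel's ray), 0 where there is no reading.
- vision.camera_params(name): a dict with "fovy" (degrees; the focal length in pixels is half the picture's height over the tangent of half this angle, whatever the lens; pixels are square), "cx", "cy" (the principal point, pixels), "pose" (4x4, takes a point from camera to world coordinates). Camera axes: x right, y down, z forward; pixel columns grow to the right and rows downward; lengths in mm; the calibration is good to about 2 mm. A picture is of the moment at which its call begins: read the wrist's pose just before it. camera_params takes no time and is no camera call; for the wrist camera it gives the pose at the moment of the call.
- bot.hand_in(): hands the job in, once; it reports no verdict.
The state is a dict: "t": time; "qpos": joint angles; "qvel": joint speeds; "joint_torque": joint torques, N m; "tcp_pos": TCP position; "eef_rot": TCP orientation; "wrist_force": force on the tool from outside, world axes, zero at the start; "moment": the same for the moment, N m; "finger_gap": finger opening in mm.
Only numpy, scipy, OpenCV 4.12 (cv2) and the standard library are available. Lean on these libraries where they do the work, as an engineer would, in place of code of your own. Each camera call takes 0.05 s, during which the arm holds its last target.

### The job

Push the open gate of the lens rack fully shut until it clicks onto its catch. Then take the cap with the green grip from the dish and press it straight down onto the uncapped lens (the one with the green ring) until it snaps fully home. Finish while still holding the cap down: keep pressing it firmly after the click and do not let go, and leave the blower, the filter case, the dish and the other two caps where they are.

Things in the scene. Friction and masses are not known exactly. Their poses are not given: they have to be found in the camera images.
- gate (a joint): Rack gate, an upright aluminium panel hinged at the rack's front right corner. In rad: 0 = shut against its stop; grows as its left (+y) end swings out towards the robot, counter-clockwise from above. Stays where left (light friction). About 0.06 rad before shut it meets a sprung ball catch: 3 to 5 N at the pad takes it over, then it seats at 0.
- gate_push (a point): Black pad on the gate's outer face, the place to push, 122 mm from the hinge, 12 mm below the gate's top edge, 60 mm above the table. x axis points inwards, the way to push, and turns with the gate. The gate is 146 mm long, 64 mm high, 8 mm thick.
- gate_hinge (a point): Point on the gate's vertical hinge axis, 60 mm above the table. The gate's outer face lies 4 to 6 mm off the line through this axis. Axes as gate_push.
- cap_grip (a point): Centre of the green ridge of the wanted cap (20 to 42 g). Ridge 34 mm long (x axis), 12 mm wide (y), 16 mm tall, on a black round cap 50 mm across, 16 mm high, mouth down (41 mm inside the lip, 12 mm deep). From this point the ridge's top is 8 mm up, the cap's flat top 8 mm down, the mouth 24 mm down. The neighbour caps lie 62 mm off, centre to centre.
- green_cap: The same cap as a body; origin at the centre of its mouth, z up, x along the ridge.
- lens_rim (a point): Centre of the top rim of the uncapped lens, 118 mm above the table, lens upright. Its end is a neck 38 mm across, 20 mm high, chamfered 4 mm, with three sprung balls 5 mm below the rim. The cap's lip meets them with cap_grip about 22 mm above this point; about 10 N pushes it over, then it drops and the cap is drawn down over the last 5 mm; home is cap_grip 12 mm above this point.
- lens: The uncapped lens, black barrel 62 mm across with a green ring, fixed in one of the rack's slots; origin at the centre of its underside, 110 mm below its rim.
- other_lens: The second lens, fixed in another slot, already capped, white ring, 62 mm across, its top 113 mm above the table.
- rack: Wooden rack 200 x 200 mm, fixed, walls 60 mm high, 2 x 2 slots with centres 80 mm apart; origin at the centre of its underside, x from the gate side to the back. The gate is on its -x side.
- dish_mid (a point): Loose white ceramic dish, 152 mm across, 14 mm high, inner floor 5 mm up; its centre, half-way up. Holds the three caps. Its rim is lower than the tops of the caps.
- white_cap: Cap with a white ridge, 44 mm across, 26 mm tall, origin at the centre of its underside. Leave it.
- grey_cap: Cap with a grey ridge, 44 mm across, 26 mm tall, origin at the centre of its underside. Leave it.
- blower: Black silicone air blower standing nozzle up, 60 mm across, 118 mm high, origin under its base. Leave it.
- filter_case: Round plastic filter case, 75 mm across, 16 mm high, origin under its base. Leave it.
Mind the look-alikes: they are no part of the job. Leave any pink or turquoise look-alike of the green_cap alone.

How it is judged:
By the outcome, as a careful person would: the job done as asked, in the order asked, and still so for the second after the job is handed in, while the arm keeps its last pose, push and grip.
It also fails if it takes over 64 s, if anything falls off the work surface, if the arm or the gripper's body presses on something with over 40 N, if the wrist force passes 120 N, or if a joint passes its speed limit or range.

## Working session

There is one attempt and no reset: what is moved stays moved. The work goes in short steps, Python scripts to look and compute and a shell command to move; the robot and the scene stay as the last step left them, time stands still between calls to the robot, and variables do not carry over. Pictures are saved under pics/ and viewed, and the job is handed in when it is done.

```bash
ls; mkdir -p pics; cat > h.py <<'E'
import numpy as np, cv2
from plant import bot, vision
def grab(n,fn):
    P=vision.camera_params(n); im,d=vision.snapshot(n)
    cv2.imwrite(f'pics/{fn}.png',im); np.savez(f'pics/{fn}.npz',im=im,d=d,pose=P['pose'],f=192/np.tan(np.radians(P['fovy'])/2),cx=P['cx'],cy=P['cy'])
    return im,d,P
def load(fn):
    z=np.load(f'pics/{fn}.npz'); return z
def cloud(z):
    d=z['d'];v,u=np.mgrid[:d.shape[0],:d.shape[1]]
    p=np.stack([(u-z['cx'])/z['f']*d,(v-z['cy'])/z['f']*d,d],-1)
    T=z['pose'];return p@T[:3,:3].T+T[:3,3]
E
python3 - <<'E'
from h import *
np.set_printoptions(precision=3,suppress=True)
print(bot.observe())
for n in('scene','top','wrist'):
    im,d,P=grab(n,n+'0');print(n,P)
E
```

```text
pics
{'t': 0.0, 'qpos': array([-1.409,  0.181,  1.608, -0.   ,  1.354, -0.206]), 'qvel': array([0.001, 0.   , 0.   , 0.   , 0.002, 0.   ]), 'joint_torque': array([ -0.002, -43.388, -34.185,   0.07 ,   0.039,  -0.   ]), 'tcp_pos': array([ 206.676, -536.   ,  237.844]), 'eef_rot': array([-0.001,  0.983,  0.183,  0.   ]), 'wrist_force': array([ 0.199, -1.247,  0.055]), 'moment': array([ 0.033, -0.015,  0.028]), 'finger_gap': 88.30793476164497}
scene {'fovy': 50.78382818102508, 'cx': 256.35898268006525, 'cy': 195.32907671893628, 'pose': array([[  -0.446,    0.638,   -0.628, 1169.673],
       [   0.895,    0.317,   -0.314,  224.224],
       [  -0.001,   -0.702,   -0.712,  808.212],
       [   0.   ,    0.   ,    0.   ,    1.   ]])}
top {'fovy': 43.61883223212538, 'cx': 252.70695004928788, 'cy': 185.28159668307973, 'pose': array([[  -0.028,   -0.992,    0.119,  394.239],
       [  -0.999,    0.03 ,    0.019,  -93.547],
       [  -0.022,   -0.118,   -0.993, 1350.963],
       [   0.   ,    0.   ,    0.   ,    1.   ]])}
wrist {'fovy': 69.80162900570485, 'cx': 256.055111662109, 'cy': 195.98992315630778, 'pose': array([[   0.36 ,   -0.893,   -0.272,  277.438],
       [  -0.933,   -0.344,   -0.104, -511.454],
       [  -0.001,    0.291,   -0.957,  382.918],
       [   0.   ,    0.   ,    0.   ,    1.   ]])}
```

View pics/scene0.png

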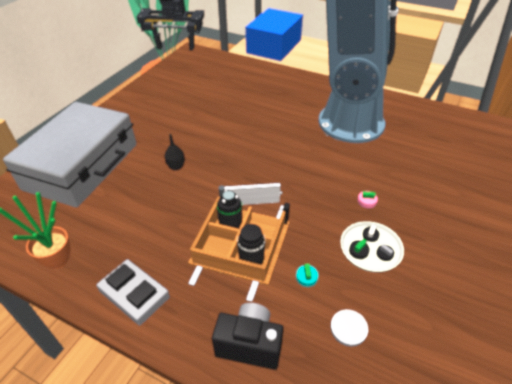

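View pics/top0.png

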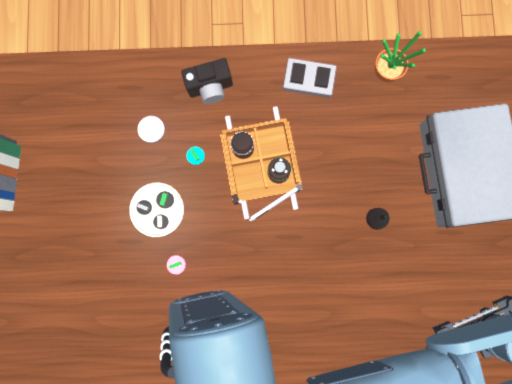

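View pics/wrist0.png

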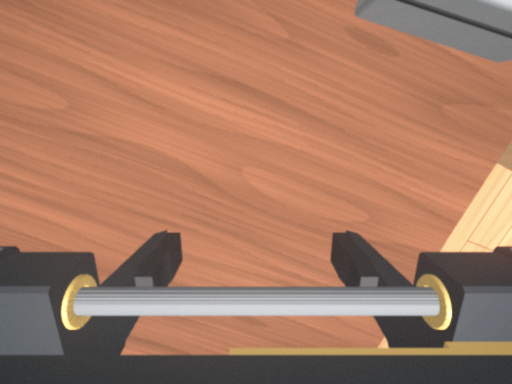

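The top view (image up is +x, left is +y) shows the rack at about (260,160). The gate runs from its hinge at (298,188) to its free end at (250,219). The dish is at (157,209) with the green cap at (164,200). Look-alikes are the turquoise cap at (195,156) and the pink one at (176,265). The lens with the green ring needs a zoom.

```bash
python3 - <<'E'
from h import *
np.set_printoptions(precision=1,suppress=True)
z=load('top0');im=z['im']
a=cv2.resize(im[100:235,215:315],None,fx=4.4,fy=4.4,interpolation=cv2.INTER_CUBIC)
b=cv2.resize(im[140:280,120:210],None,fx=3.8,fy=4.24,interpolation=cv2.INTER_CUBIC)
a=a[:590];b=b[:590];h=min(len(a),len(b));cv2.imwrite('pics/topz.png',np.hstack([a[:h],b[:h]]))
z2=load('scene0');c=cv2.resize(z2['im'][170:290,180:310],None,fx=5,fy=5,interpolation=cv2.INTER_CUBIC);cv2.imwrite('pics/scz.png',c[:600])
C=cloud(z);hsv=cv2.cvtColor(im,cv2.COLOR_BGR2HSV)
g=((hsv[...,0]>45)&(hsv[...,0]<80)&(hsv[...,1]>120)&(hsv[...,2]>60)).astype(np.uint8)
n,l,s,c=cv2.connectedComponentsWithStats(g)
for i in range(1,n):
    if s[i,4]>4: print(c[i],s[i,4],np.median(C[l==i],0))
for (u,v) in [(250,218),(251,217),(260,211),(270,206),(280,200),(290,193),(298,188),(280,170),(243,144),(157,235),(157,184),(131,209),(183,209),(142,208),(159,222),(151,128),(378,216)]: print((u,v),C[v,u])
E
```

```text
[400.3  52.6] 475 [ 876.4 -464.9  142.7]
[  8.9 147.5] 221 [674.3 601.4  63.9]
[194.2 154.2] 40 [645.2  93.1  31.8]
[163.  198.7] 56 [521.5 180.3  36.8]
[174.8 264.6] 27 [340.6 150.   31.9]
(250, 218) [463.9 -57.4  -1.2]
(251, 217) [462.5 -62.2  76.5]
(260, 211) [477.7 -86.6  76.4]
(270, 206) [ 490.4 -113.6   74.5]
(280, 200) [ 505.3 -140.6   78.5]
(290, 193) [ 523.6 -168.1   74. ]
(298, 188) [ 536.1 -189.8   76.4]
(280, 170) [ 580.  -141.9  117.4]
(243, 144) [653.3 -47.3 110. ]
(157, 235) [423.3 201.9  16.7]
(157, 184) [566.7 202.1  12.8]
(131, 209) [498.4 276.6   9.7]
(183, 209) [494.7 131.1   1.4]
(142, 208) [498.7 240.2  30.5]
(159, 222) [458.6 193.2  30.1]
(151, 128) [728.1 217.9  15.9]
(378, 216) [ 455.2 -397.1   78.5]
```

View pics/topz.png

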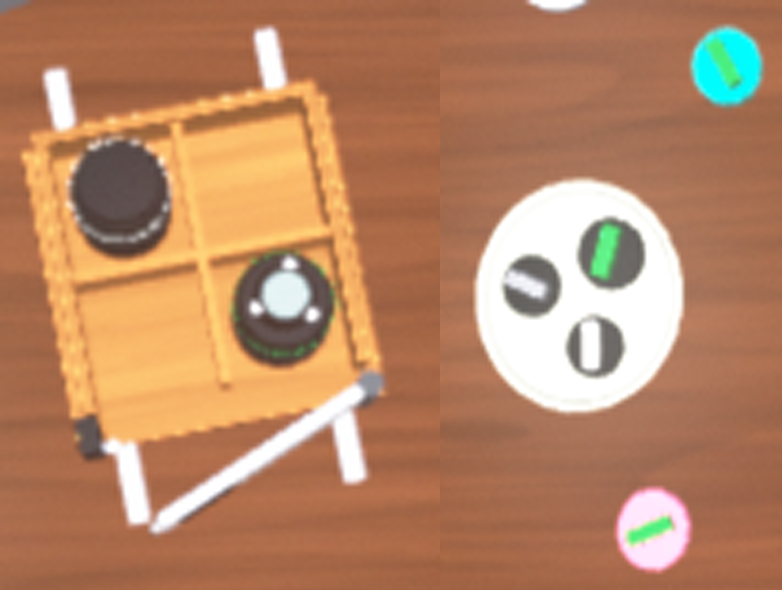

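View pics/scz.png

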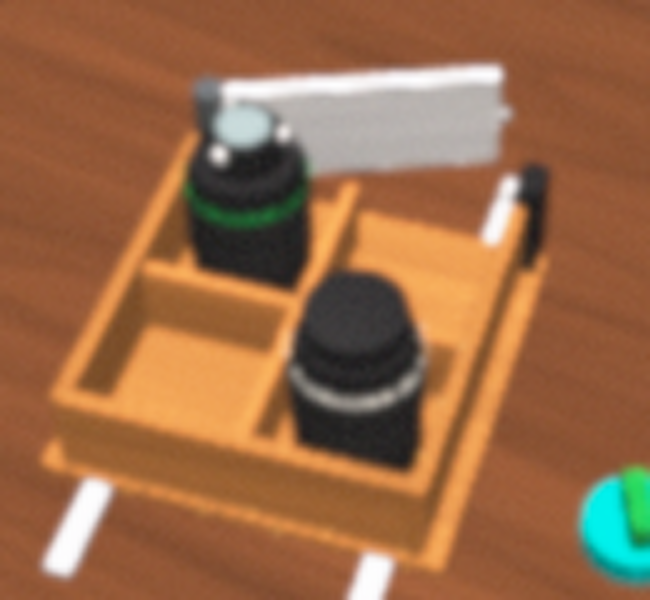

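```bash
python3 -m crank '[[[1,3,-2.7,0,0],[1,3,-2.7,0,0],[1,3,-2.7,0,0],[1,3,-2.7,0,0],[1,3,-2.7,0,0],[1,3,-2.7,0,0],[1,3,-2.7,0,0],[1,3,-2.7,0,0],[1,3,-2.7,0,0],[1,3,-2.7,0,0],[1,2,-2,0,0],[1,0,0,0,0]]]'
python3 - <<'E'
from h import *
print(bot.observe()['tcp_pos'],bot.observe()['eef_rot'])
grab('wrist','w1')
E
```

```text
t: 1.15
tcp_pos: [402.2, -146.5, 238.6]
eef_rot: [-0.001, 0.983, 0.185, 0.0]
wrist_force: [0.9, 0.9, -0.9]
finger_gap: 10.3
[ 402.19287754 -146.54476209  238.57128857] [-8.12530162e-04  9.82656785e-01  1.85431409e-01  4.18892391e-04]
```

View pics/w1.png

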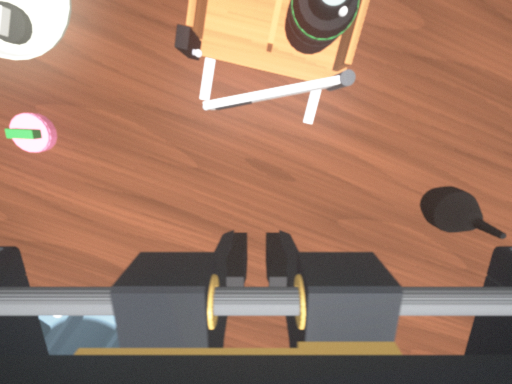

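The wrist view shows the gate's top edge from the hinge at (347,77) to the free end at (208,105), the catch post at (188,40), and the lens with the green ring at (325,15), cut off at the top.

```bash
python3 - <<'E'
from h import *
np.set_printoptions(precision=1,suppress=True)
z=load('w1');C=cloud(z)
for (u,v) in [(347,77),(340,80),(300,90),(260,96),(215,104),(210,105),(183,38),(188,45),(200,40),(340,70),(455,208)]: print((u,v),C[v,u])
H=C[...,2]
# gate top: points height 68-78 & bright
im=z['im'];m=(H>66)&(H<80)&(im.min(-1)>110)
m[:60]=0;m[130:]=0
p=C[m][:,:2];print(m.sum(),p.min(0),p.max(0))
vx,vy,x0,y0=cv2.fitLine(p.astype(np.float32),cv2.DIST_HUBER,0,.01,.01).ravel();print(np.degrees(np.arctan2(-vx,vy)),x0,y0)
t=(p-[x0,y0])@[vx,vy];print(t.min(),t.max(), [x0+vx*t.min(),y0+vy*t.min()],[x0+vx*t.max(),y0+vy*t.max()])
E
```

```text
(347, 77) [ 539.4 -196.    75.9]
(340, 80) [ 533.9 -190.3   77.2]
(300, 90) [ 510.6 -156.3   73. ]
(260, 96) [ 489.5 -119.2   75.9]
(215, 104) [464.6 -77.3  73.2]
(210, 105) [461.7 -72.9  74.9]
(183, 38) [513.2 -25.1  67. ]
(188, 45) [509.1 -31.4  65.6]
(200, 40) [525.4 -28.5  14. ]
(340, 70) [ 558.2 -200.7    7.8]
(455, 208) [ 456.9 -392.6   60.9]
1459 [ 456.9 -203.9] [547.1 -64.5]
-148.04411 502.45367 -136.21167
-82.5026459068269 78.87493679887645 [np.float64(458.7878191097968), np.float64(-66.21181766621183)] [np.float64(544.1995060025779), np.float64(-203.13357117618682)]
```

```bash
python3 -m crank '[[[1,2.3,-1.1,2.5,0],[1,2.4,-1.1,3,0],[1,0,0,3.5,0],[1,0,0,3.5,0],[1,0,0,3.5,0],[1,0,0,2.2,0],[1,0,0,0,6],[1,0,0,0,0]]]'
python3 - <<'E'
from h import *
print(bot.observe()['tcp_pos'],bot.observe()['eef_rot'],bot.observe()['wrist_force'])
grab('wrist','w2');grab('top','t2')
E
```

```text
t: 1.87
tcp_pos: [435.3, -114.0, 54.8]
eef_rot: [-0.001, 0.992, 0.129, -0.002]
wrist_force: [0.5, 0.0, 0.1]
finger_gap: 0.3
[ 435.27111067 -113.97149879   54.78078022] [-0.00118783  0.99168689  0.12865557 -0.00185665] [0.54328683 0.01521299 0.08092   ]
```

View pics/w2.png

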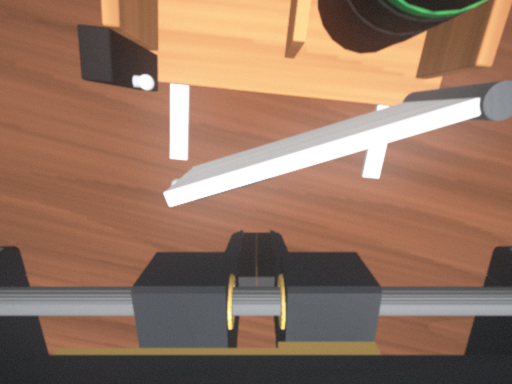

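View pics/t2.png

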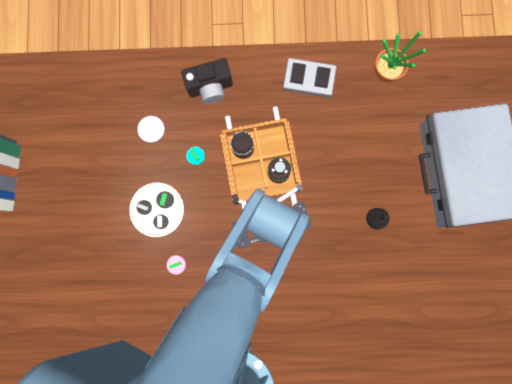

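The shut fingers hang in front of the gate at (258,240). The gate's top edge runs from (170,200) to (490,100), and the catch ball is at (145,82). The gripper is clear of everything, so next I'll get the rack's yaw, the lens and the cap pose from the views already taken.

```bash
python3 - <<'E'
from h import *
np.set_printoptions(precision=1,suppress=True)
z=load('top0');C=cloud(z);im=z['im'];hsv=cv2.cvtColor(im,cv2.COLOR_BGR2HSV)
m=((hsv[...,0]>8)&(hsv[...,0]<22)&(hsv[...,1]>120)&(hsv[...,2]>130)).astype(np.uint8)
m[:,:200]=0;m[:,330:]=0;m[:100]=0;m[230:]=0
w=(m>0)&(C[...,2]>50)&(C[...,2]<72)
r=cv2.minAreaRect(C[w][:,:2].astype(np.float32));print('rack',w.sum(),r)
# wrist w1, w2: gate top
def gate(fn):
    z=load(fn);C=cloud(z);im=z['im'];H=C[...,2]
    m=(H>66)&(H<80)&(im.min(-1)>150);m[215:]=0
    n,l,s,c=cv2.connectedComponentsWithStats(m.astype(np.uint8));i=1+s[1:,4].argmax()
    p=C[l==i][:,:2];r=cv2.minAreaRect(p.astype(np.float32));print(fn,len(p),s[i],r,np.median(C[l==i][:,2]),cv2.boxPoints(r).ravel())
gate('w1');gate('w2')
# lens: rim points z 105..125 in top0
H=C[...,2];u=slice(260,305);v=slice(150,190)
p=C[v,u].reshape(-1,3);q=p[(p[:,2]>110)&(p[:,2]<126)];print('lens',len(q),q.mean(0),cv2.minEnclosingCircle(q[:,:2].astype(np.float32)))
# dish
m=(im.min(-1)>180).astype(np.uint8);m[:,:110]=0;m[:,210:]=0;m[:175]=0;m[245:]=0
p=C[m>0];print('dish',cv2.minEnclosingCircle(p[:,:2].astype(np.float32)),np.median(p[:,2]))
g=((hsv[...,0]>45)&(hsv[...,0]<80)&(hsv[...,1]>120)&(hsv[...,2]>60));g[:190]=0;g[215:]=0;g[:,:140]=0;g[:,180:]=0
p=C[g];print('ridge',cv2.minAreaRect(p[:,:2].astype(np.float32)),p.mean(0))
E
```

```text
rack 807 ((618.0361938476562, -89.20706176757812), (203.5614776611328, 186.6417236328125), 9.252710342407227)
w1 1409 [ 203   69  152   40 1409] ((502.39227294921875, -133.25405883789062), (15.421415328979492, 159.92042541503906), 30.590835571289062) 74.87446295782092 [ 455.1  -68.3  536.4 -206.   549.7 -198.2  468.3  -60.5]
w2 6617 [ 164   97  318  109 6617] ((497.101318359375, -128.60446166992188), (10.300444602966309, 147.2771453857422), 31.757165908813477) 74.74430711731625 [ 454.   -68.7  531.5 -193.9  540.2 -188.5  462.7  -63.3]
lens 177 [ 587.8 -140.2  116.8] ((587.954345703125, -140.57615661621094), 21.4332275390625)
dish ((462.38262939453125, 91.62553405761719), 197.3131103515625) 6.428118220146075
ridge ((453.13189697265625, 51.64707946777344), (311.73406982421875, 31.947525024414062), 62.070457458496094) [519.9 175.6  59.8]
```

```bash
python3 -m crank '[[[1,1,-0.7,0,0],[1,1,-0.7,0,0],[1,0.5,0,0,0],[1,0.5,-0.1,0,0],[1,0.5,-0.1,0,0],[1,0.5,-0.1,0,0],[1,0.5,-0.1,0,0],[1,0.5,-0.1,0,0],[1,0.5,-0.1,0,0],[1,0,0,0,0]]]'
python3 - <<'E'
from h import *
print(bot.observe()['tcp_pos'],bot.observe()['eef_rot'],bot.observe()['wrist_force'])
grab('wrist','w3')
E
```

```text
t: 2.8
tcp_pos: [485.8, -79.6, 56.8]
eef_rot: [0.0, 0.991, 0.131, 0.0]
wrist_force: [-0.8, 0.2, 1.1]
finger_gap: 0.1
[485.82270409 -79.61481761  56.80006522] [6.23498115e-05 9.91329234e-01 1.31401109e-01 3.06378953e-04] [-0.80223319  0.22821621  1.07763686]
```

View pics/w3.png

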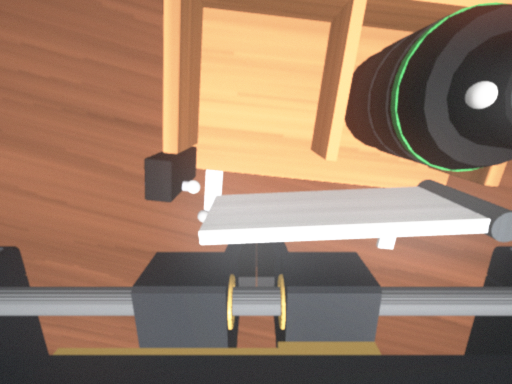

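The fingers are on the gate and have swung it to within about 0.12 rad of shut, with the catch ball at (193,186). Next I'll push more slowly.

```bash
python3 -m crank '[[[1,0.3,-0.05,0,-1],[1,0.3,-0.05,0,1],[1,0.3,0,0,0],[1,0.2,0,0,0],[1,0.2,0,0,0],[1,0,0,0,0]]]'; python3 -m crank '[[[1,0.2,0,0,0],[1,0.2,0,0,0],[1,0,0,0,0]]]'
python3 - <<'E'
from h import *
grab('wrist','w4')
E
```

```text
t: 3.35
tcp_pos: [497.1, -75.5, 56.7]
eef_rot: [-0.0, 0.991, 0.131, -0.0]
wrist_force: [-1.3, 0.3, 1.5]
finger_gap: 0.3
t: 3.6
tcp_pos: [501.3, -74.5, 56.7]
eef_rot: [0.0, 0.991, 0.131, 0.0]
wrist_force: [0.0, -0.7, -0.1]
finger_gap: 0.1
```

View pics/w4.png

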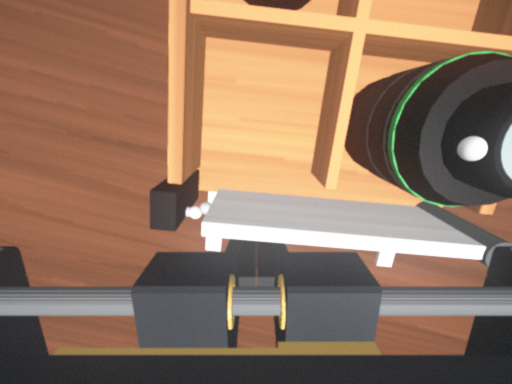

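The gate's nib at (204,208) is now meeting the catch ball at (193,212). I'll keep pushing.

```bash
python3 -m crank '[[[1,0.2,0,0,0],[1,0.2,0,0,0],[1,0,0,0,0]]]'; python3 -m crank '[[[1,0.2,0,0,0],[1,0.2,0,0,0],[1,0,0,0,0]]]'
python3 - <<'E'
from h import *
grab('wrist','w5')
E
```

```text
t: 3.9
tcp_pos: [503.7, -73.7, 56.6]
eef_rot: [0.0, 0.991, 0.131, -0.002]
wrist_force: [-8.3, -3.4, 6.3]
finger_gap: 0.3
t: 4.15
tcp_pos: [504.1, -73.4, 56.3]
eef_rot: [-0.0, 0.991, 0.132, -0.006]
wrist_force: [-23.5, -8.8, 18.1]
finger_gap: 0.7
```

View pics/w5.png

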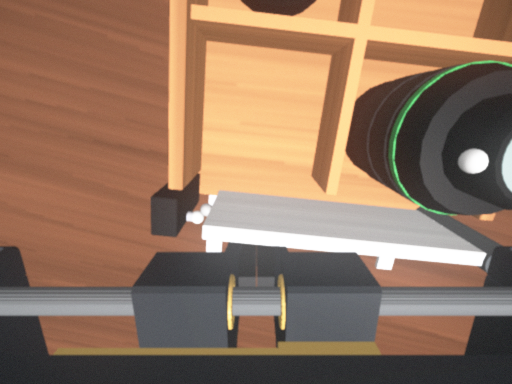

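The push now reads 23 N. The gate's nib at (206,210) lies inside the ball at (197,217), so it may already be seated. I'll check by measuring the gate angle against the rack's.

```bash
python3 - <<'E'
from h import *
np.set_printoptions(precision=1,suppress=True)
def gate(fn):
    z=load(fn);C=cloud(z);im=z['im'];H=C[...,2]
    m=(H>66)&(H<80)&(im.min(-1)>140)&(im.max(-1)-im.min(-1)<40);m[270:]=0
    m[:90]=0
    n,l,s,c=cv2.connectedComponentsWithStats(m.astype(np.uint8));i=1+s[1:,4].argmax()
    p=C[l==i][:,:2].astype(np.float32);vx,vy,x0,y0=cv2.fitLine(p,cv2.DIST_HUBER,0,.01,.01).ravel()
    hsv=cv2.cvtColor(im,cv2.COLOR_BGR2HSV)
    w=(hsv[...,0]>8)&(hsv[...,0]<22)&(hsv[...,1]>100)&(hsv[...,2]>130)&(H>50)&(H<64)
    # left side wall
    w[:, 215:]=0; w[:,:150]=0
    q=C[w][:,:2].astype(np.float32);a,b,_,_=cv2.fitLine(q,cv2.DIST_HUBER,0,.01,.01).ravel()
    # gate line pixels: top front edge
    print(fn,len(p),s[i],'gate deg',np.degrees(np.arctan(-vx/vy)),(x0,y0),'wall',len(q),np.degrees(np.arctan(b/a)))
for f in('w2','w3','w4','w5'):gate(f)
print(bot.observe()['wrist_force'],bot.observe()['moment'])
E
```

```text
Traceback (most recent call last):
cv2.error: OpenCV(4.12.0) /io/opencv/modules/imgproc/src/linefit.cpp:50: error: (-215:Assertion failed) count > 0 in function 'fitLine2D_wods'
```

```bash
python3 - <<'E'
from h import *
np.set_printoptions(precision=1,suppress=True)
def gate(fn):
    z=load(fn);C=cloud(z);im=z['im'];H=C[...,2]
    m=(H>66)&(H<80)&(im.min(-1)>140)&(im.max(-1).astype(int)-im.min(-1)<40);m[270:]=0
    m[:90]=0
    n,l,s,c=cv2.connectedComponentsWithStats(m.astype(np.uint8));i=1+s[1:,4].argmax()
    p=C[l==i][:,:2].astype(np.float32);vx,vy,x0,y0=cv2.fitLine(p,cv2.DIST_HUBER,0,.01,.01).ravel()
    print(fn,len(p),s[i],'gate deg',np.degrees(np.arctan(-vx/vy)),(x0,y0))
for f in('w2','w3','w4','w5'):gate(f)
z=load('w5');C=cloud(z)
for u,v in[(178,20),(178,60),(178,100),(178,150),(176,170),(160,200),(196,216),(206,210),(215,200),(210,235),(480,255),(440,225),(500,265),(340,195),(290,190),(230,185)]:print((u,v),C[v,u],z['im'][v,u])
print(bot.observe()['wrist_force'],bot.observe()['moment'])
im=cv2.resize(z['im'][150:290,140:512],None,fx=2.1,fy=2.1,interpolation=cv2.INTER_CUBIC);cv2.imwrite('pics/w5z.png',im)
E
```

```text
w2 6635 [ 164   97  318  109 6635] gate deg 31.724209 (np.float32(500.09528), np.float32(-130.45644))
w3 5992 [ 199  212  292   33 5992] gate deg 17.80555 (np.float32(517.0213), np.float32(-119.24426))
w4 5780 [ 201  215  286   45 5780] gate deg 9.693784 (np.float32(527.72363), np.float32(-115.36882))
w5 5812 [ 202  218  285   49 5812] gate deg 9.132875 (np.float32(528.6502), np.float32(-115.08172))
(178, 20) [606.4 -11.9  58.8] [120 174 237]
(178, 60) [590.4 -14.7  58.5] [122 176 239]
(178, 100) [572.9 -18.   58.8] [127 183 242]
(178, 150) [549.  -22.3  59. ] [128 184 244]
(176, 170) [538.3 -23.   58.5] [131 192 247]
(160, 200) [523.3 -19.9  67.3] [68 68 80]
(196, 216) [510.4 -36.9  47. ] [255 255 255]
(206, 210) [516.  -42.   47.7] [253 253 253]
(215, 200) [519.2 -45.   35.9] [207 208 214]
(210, 235) [514.5 -49.1  74.5] [255 255 255]
(480, 255) [ 539.5 -186.3   73.9] [255 255 255]
(440, 225) [ 541.6 -186.1   40.2] [166 167 168]
(500, 265) [ 553.6 -142.5  124. ] [53 54 54]
(340, 195) [ 536.8 -130.7    7.9] [139 198 250]
(290, 190) [530.5 -94.5   6.7] [141 201 250]
(230, 185) [522.8 -51.1   7. ] [143 203 250]
[-23.1 -10.   18.2] [-1.5  3.3 -0.3]
```

View pics/w5z.png

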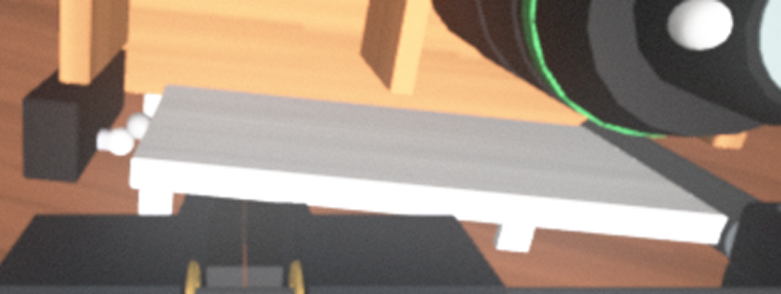

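The gate sits at 9.13°, and the rack wall gives 9.2°, so it is shut with the nib past the ball. Next I'll back off and rise for a look at the released gate and the lens.

```bash
python3 -m crank '[[[1,-0.6,0,0,0],[1,-1,0,0,0],[1,-1.5,0,0,0],[1,0,0,-3,0],[1,0,0,-4,0],[1,0,0,-4,0],[1,0,0,-4,0],[1,0,0,-4,0],[1,0,0,-2,0],[1,0,0,0,0]]]'
python3 - <<'E'
from h import *
np.set_printoptions(precision=1,suppress=True)
print(bot.observe()['tcp_pos'],bot.observe()['eef_rot'],bot.observe()['wrist_force'])
grab('wrist','w6')
E
```

```text
t: 5.03
tcp_pos: [481.6, -81.4, 272.8]
eef_rot: [0.003, 0.991, 0.131, 0.005]
wrist_force: [-0.2, 0.5, -0.4]
finger_gap: 0.7
[481.6 -81.4 272.8] [0.  1.  0.1 0. ] [-0.2  0.5 -0.4]
```

View pics/w6.png

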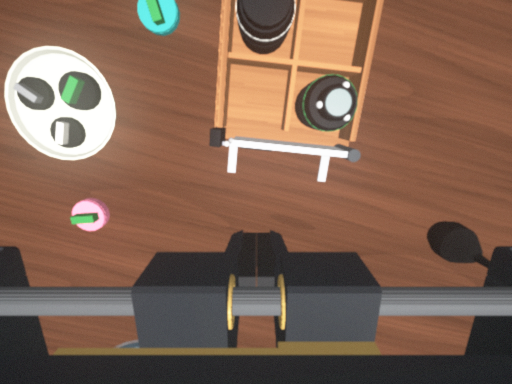

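The gate stays shut when released, running from (229,146) to (352,154). The open lens is at (339,102) with its three balls at (320,104), (346,86) and (347,118), and the dish with the green ridge is at (74,90).

```bash
cat >> h.py <<'E'
def ray(z,u,v,h):
    T=z['pose'];d=T[:3,:3]@np.array([(u-z['cx'])/z['f'],(v-z['cy'])/z['f'],1.]);return T[:3,3]+d*(h-T[2,3])/d[2]
E
python3 - <<'E'
from h import *
np.set_printoptions(precision=1,suppress=True)
z=load('w6');C=cloud(z);im=z['im'];H=C[...,2]
hsv=cv2.cvtColor(im,cv2.COLOR_BGR2HSV)
sub=np.zeros(H.shape,bool);sub[70:135,300:365]=1
w=(sub&(im.min(-1)>225)).astype(np.uint8);n,l,s,c=cv2.connectedComponentsWithStats(w)
B=[]
for i in range(1,n):
    if s[i,4]>8: print('ball',c[i],s[i],ray(z,*c[i],113)); B.append(ray(z,*c[i],113)[:2])
if len(B)==3:
    A=np.array(B);M=2*(A[1:]-A[0]);b=(A[1:]**2).sum(1)-(A[0]**2).sum();o=np.linalg.solve(M,b);print('centre',o,np.linalg.norm(A-o,axis=1))
gl=(sub&(im.min(-1)>150)&(im.min(-1)<=215)).astype(np.uint8);n,l,s,c=cv2.connectedComponentsWithStats(gl);i=1+s[1:,4].argmax();print('glass',c[i],s[i],ray(z,*c[i],118),np.median(H[l==i]))
q=C[sub&(H>108)&(H<126)];print('rim',len(q),np.median(q,0),cv2.minEnclosingCircle(q[:,:2].astype(np.float32)))
g=((hsv[...,0]>45)&(hsv[...,0]<80)&(hsv[...,1]>110)&(hsv[...,2]>60));g[:,:40]=0;g[:,120:]=0;g[130:]=0;g[:60]=0
g2=(g&(H>30)).astype(np.uint8)
v,u=np.nonzero(g2);P=np.array([ray(z,a,b,37)[:2] for a,b in zip(u,v)],np.float32)
print('ridge',len(P),cv2.minAreaRect(P),np.median(C[g2>0],0))
cv2.imwrite('pics/w6z.png',cv2.resize(im[30:170,0:130],None,fx=4,fy=4,interpolation=cv2.INTER_CUBIC))
# gate
m=(H>66)&(H<80)&(im.min(-1)>150);m[:,:200]=0;m[:,360:]=0;m[180:]=0
n,l,s,c=cv2.connectedComponentsWithStats(m.astype(np.uint8));i=1+s[1:,4].argmax()
p=C[l==i][:,:2].astype(np.float32);vx,vy,x0,y0=cv2.fitLine(p,cv2.DIST_HUBER,0,.01,.01).ravel();print('gate',len(p),np.degrees(np.arctan(-vx/vy)))
E
```

```text
ball [346.1  84.1] [344  82   5   5  22] [ 607.6 -147.6  113. ]
ball [319.3 104.3] [317 102   5   6  24] [ 581.5 -127.2  113. ]
ball [332.9 109.1] [329 106   9   8  27] [ 580.7 -142.7  113. ]
ball [347.1 117.2] [345 115   5   5  20] [ 576.8 -160.2  113. ]
glass [338.2 101.1] [325  88  27  28 113] [ 589.1 -144.1  118. ] 117.01933120492356
rim 1139 [ 588.7 -143.8  116.7] ((589.0800170898438, -144.78875732421875), 21.761539459228516)
ridge 12 ((534.0738525390625, 172.81422424316406), (7.275104999542236, 7.96133279800415), 42.02540969848633) [533.4 173.5  36. ]
gate 853 9.473352
```

View pics/w6z.png

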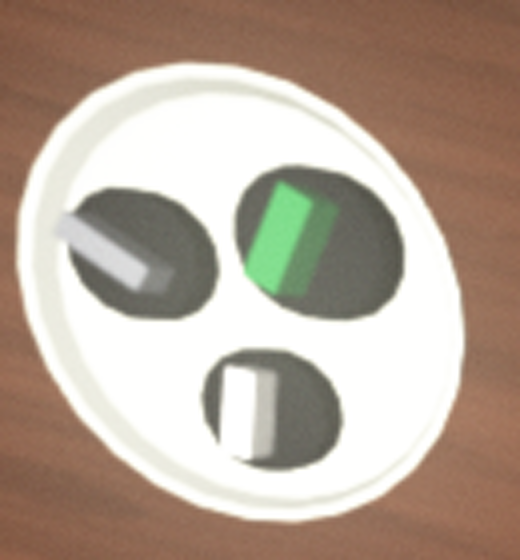

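The lens balls give its centre as (588.6, -145.0), with all three radii equal at 19.2 mm. Next I'll go above the dish and turn about 21° to match the ridge.

```bash
python3 -m crank '[[[0.66,0.4,-3.7,0.6,0],[0.66,0.4,-3.7,0.6,0],[0.66,0.4,-3.7,0.6,0],[0.66,0.4,-3.7,0.6,0],[0.66,0.4,-3.7,0.6,0],[0.66,0.4,-3.7,0.6,0],[0.66,0.4,-3.5,0.6,0],[0.66,0,0,0,7],[0.66,0,0,0,7],[0.66,0,0,0,7],[0.66,0,0,0,0],[0.66,0,0,0,0]]]' 40
python3 - <<'E'
from h import *
np.set_printoptions(precision=3,suppress=True)
print(bot.observe()['tcp_pos'],bot.observe()['eef_rot'],bot.observe()['finger_gap'],bot.observe()['qpos'])
grab('wrist','w7')
E
```

```text
t: 6.08
tcp_pos: [438.1, 175.0, 223.1]
eef_rot: [0.0, 0.999, -0.05, -0.001]
wrist_force: [-0.2, 0.4, 0.0]
finger_gap: 29.8
[438.086 174.993 223.053] [ 0.     0.999 -0.05  -0.001] 29.842362604603892 [ 0.128 -0.038  1.873  0.     1.31   1.798]
```

View pics/w7.png

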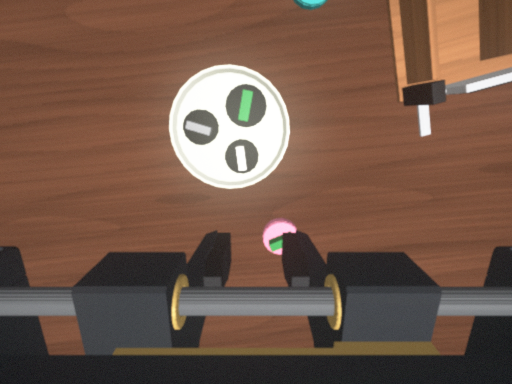

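The green ridge is at (245,105), the grey cap at (200,127) and the white cap at (241,156). The fingers are open about 30 mm.

```bash
cat > cap.py <<'E'
from h import *
import sys
np.set_printoptions(precision=1,suppress=True)
fn,u0,u1,v0,v1=sys.argv[1],*map(int,sys.argv[2:6]);z=load(fn);C=cloud(z);im=z['im'];H=C[...,2]
hsv=cv2.cvtColor(im,cv2.COLOR_BGR2HSV)
g=((hsv[...,0]>45)&(hsv[...,0]<80)&(hsv[...,1]>110)&(hsv[...,2]>60));k=np.zeros_like(g);k[v0:v1,u0:u1]=1;g&=k
vmax=np.percentile(hsv[...,2][g],90);top=g&(hsv[...,2]>0.8*vmax)
v,u=np.nonzero(top);P=np.array([ray(z,a,b,37)[:2] for a,b in zip(u,v)],np.float32)
r=cv2.minAreaRect(P);print('n',g.sum(),top.sum(),'ridge z',np.median(H[top]),r,P.mean(0))
vx,vy,_,_=cv2.fitLine(P,cv2.DIST_L2,0,.01,.01).ravel();print('yaw',np.degrees(np.arctan(vy/vx)))
# black cap disc at z~21 : dark pixels
d=(k&(im.max(-1)<110)|g).astype(np.uint8);n,l,s,c=cv2.connectedComponentsWithStats(d);i=1+s[1:,4].argmax()
v,u=np.nonzero(l==i);Q=np.array([ray(z,a,b,21)[:2] for a,b in zip(u,v)],np.float32);print('cap disc',len(Q),cv2.minEnclosingCircle(Q),cv2.fitEllipse(cv2.convexHull(Q)))
E
python3 cap.py w7 220 275 75 135
```

```text
n 2 2 ridge z 35.78755260758223 ((534.4976806640625, 172.600830078125), (3.383500099182129, 0.0), -95.69915771484375) [534.5 172.6]
yaw 84.28508
cap disc 394 ((522.8990478515625, 176.5961151123047), 22.384977340698242) ((523.3789672851562, 176.46755981445312), (42.33414840698242, 44.34628677368164), 175.7376251220703)
```

```bash
python3 - <<'E'
from h import *
z=load('w7');im=z['im'];print(im[103:108,243:248].reshape(-1,3)[::4],cv2.cvtColor(im,cv2.COLOR_BGR2HSV)[105,245])
E
sed -i 's/hsv\[...,0\]>45/hsv[...,0]>35/;s/hsv\[...,0\]<80/hsv[...,0]<95/;s/,1\]>110/,1]>90/' cap.py; python3 cap.py w7 220 275 75 135; grep -n 'hsv\[...,0\]' cap.py
```

```text
[[140 220 128]
 [146 223 133]
 [146 223 132]
 [146 223 134]
 [144 223 133]
 [146 223 132]
 [145 223 131]] [ 64 102 223]
n 290 288 ridge z 35.83737805870922 ((521.7076416015625, 176.65892028808594), (10.967601776123047, 32.4764518737793), 73.41442108154297) [522.1 176.6]
yaw -16.806288
cap disc 684 ((522.8990478515625, 176.5961151123047), 22.384977340698242) ((524.3922119140625, 176.1735382080078), (39.78787612915039, 44.610965728759766), 170.49908447265625)
6:g=((hsv[...,0]>35)&(hsv[...,0]<95)&(hsv[...,1]>90)&(hsv[...,2]>60));k=np.zeros_like(g);k[v0:v1,u0:u1]=1;g&=k
```

```bash
python3 -m crank '[[[0.66,1.8,-0.3,3,0],[0.66,1.8,-0.3,3,0],[0.66,0,0,2.5,0],[0.66,0,0,1,5.5],[0.66,0,0,0,5.5],[0.66,0,0,0,0]]]'
python3 - <<'E'
from h import *
np.set_printoptions(precision=3,suppress=True)
print(bot.observe()['tcp_pos'],bot.observe()['eef_rot'],bot.observe()['finger_gap'])
grab('wrist','w8')
E
```

```text
t: 6.63
tcp_pos: [474.4, 176.8, 127.9]
eef_rot: [0.0, 0.989, -0.148, -0.002]
wrist_force: [-1.5, 0.7, 0.0]
finger_gap: 30.2
[474.446 176.787 127.939] [ 0.     0.989 -0.148 -0.002] 30.23606592514078
```

View pics/w8.png

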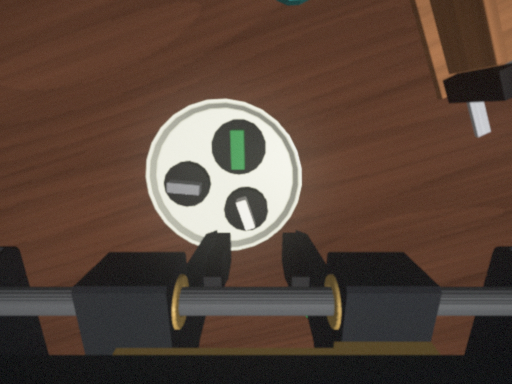

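```bash
python3 cap.py w8 205 270 115 180; python3 - <<'E'
from h import *
print(load('w8')['pose'].round(3))
z=load('w8');C=cloud(z);print(C[148,237],C[187,182],C[212,245])
E
```

```text
n 560 492 ridge z 35.76715410171691 ((521.6825561523438, 177.29615783691406), (10.88941478729248, 32.28647994995117), 72.20467376708984) [522.3 176.7]
yaw -17.236351
cap disc 2243 ((522.2261352539062, 176.43923950195312), 24.48415756225586) ((522.2944946289062, 176.6639404296875), (47.656246185302734, 48.305912017822266), 42.359527587890625)
[[-2.92000e-01 -9.14000e-01 -2.82000e-01  5.47403e+02]
 [-9.56000e-01  2.80000e-01  8.40000e-02  1.52528e+02]
 [ 2.00000e-03  2.94000e-01 -9.56000e-01  2.72686e+02]
 [ 0.00000e+00  0.00000e+00  0.00000e+00  1.00000e+00]]
[523.30504941 176.52312793  35.4128139 ] [503.87031952 236.04917093  30.17424177] [463.50901729 188.63276699  29.09997462]
```

```bash
python3 -m crank '[[[0.66,2.3,-0.7,1,0],[0.66,2.3,-0.7,2,0],[0.66,0,0,3,0],[0.66,0,0,1.5,0],[0.66,0,0,0,0],[0.66,0,0,0,0]]]'
python3 - <<'E'
from h import *
np.set_printoptions(precision=3,suppress=True)
print(bot.observe()['tcp_pos'],bot.observe()['eef_rot'],bot.observe()['finger_gap'])
grab('wrist','w9')
E
```

```text
t: 7.18
tcp_pos: [523.2, 177.1, 54.5]
eef_rot: [0.0, 0.989, -0.146, -0.001]
wrist_force: [0.2, -0.1, -1.3]
finger_gap: 29.8
[523.204 177.138  54.505] [ 0.     0.989 -0.146 -0.001] 29.81446880593969
```

View pics/w9.png

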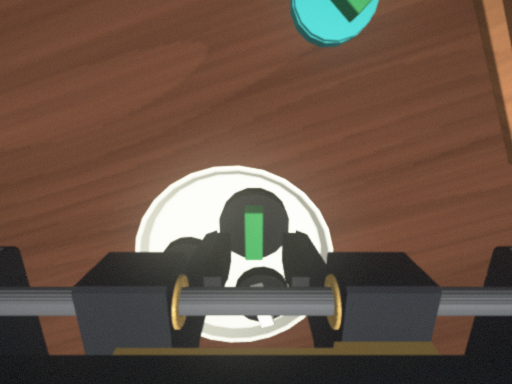

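The ridge at (254,232) sits centred between the fingertips, which are at columns 231 and 283. Next I'll descend and close.

```bash
python3 -m crank '[[[0.66,0,0,1.5,0],[0.66,0,0,1,0],[0.66,0,0,0.6,0],[0.66,0,0,0,0]]]'; python3 -m crank '[[[1,0,0,0,0],[1,0,0,0,0],[1,0,0,0,0],[1,0,0,0,0],[1,0,0,0,0],[1,0,0,0,0]]]' 45
```

```text
t: 7.57
tcp_pos: [522.9, 177.2, 23.2]
eef_rot: [0.0, 0.989, -0.147, -0.001]
wrist_force: [0.1, -0.2, -0.5]
finger_gap: 29.6
t: 8.07
tcp_pos: [524.1, 177.4, 24.4]
eef_rot: [-0.0, 0.989, -0.147, 0.001]
wrist_force: [-0.7, -0.5, 6.2]
finger_gap: 11.4
```

```bash
python3 -m crank '[[[1,0,0,-0.5,0],[1,0,0,-1.5,0],[1,0,0,-2,0],[1,0,0,-4,0],[1,0,0,-4,0],[1,0,0,-4,0],[1,0,0,-2,0],[1,0,0,0,0]]]'
python3 - <<'E'
from h import *
np.set_printoptions(precision=3,suppress=True)
print(bot.observe()['tcp_pos'],bot.observe()['eef_rot'],bot.observe()['finger_gap'],bot.observe()['qpos'])
grab('wrist','w10'); grab('scene','s10')
E
```

```text
t: 8.73
tcp_pos: [526.8, 177.8, 210.1]
eef_rot: [-0.001, 0.989, -0.147, 0.005]
wrist_force: [0.6, 0.6, 1.1]
finger_gap: 11.8
[526.762 177.771 210.111] [-0.001  0.989 -0.147  0.005] 11.819173033559384 [0.112 0.159 1.692 0.    1.28  1.978]
```

View pics/w10.png

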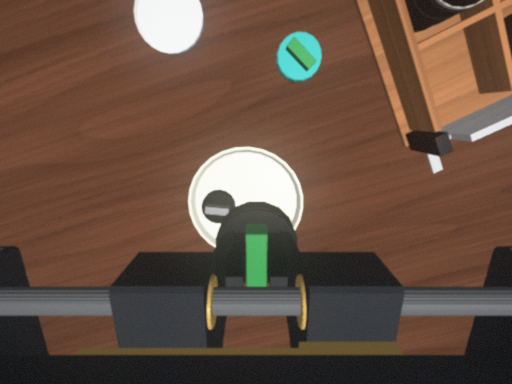

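View pics/s10.png

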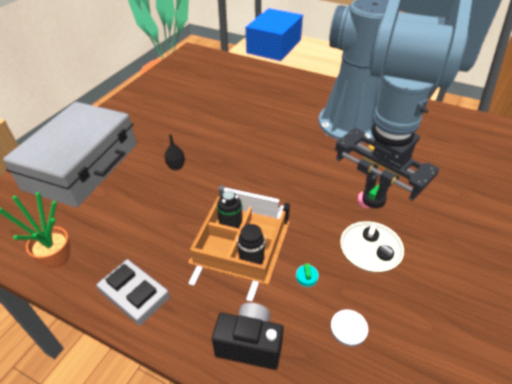

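The cap is lifted and sits straight in the fingers, with its ridge at (257,255). The grey cap at (218,206) is still in the dish, and the scene view shows both other caps there at (372,233) and (386,252). I'll carry it to just short of the lens and measure again.

```bash
python3 -m crank '[[[1,0.6,1.8,0,0],[1,1.1,3.6,0,0],[1,1.1,3.6,0,0],[1,1.1,3.6,0,0],[1,1.1,3.6,0,0],[1,1.1,3.6,0,0],[1,1.1,3.6,0,0],[1,1.1,3.6,0,0],[1,0.6,1.8,0,0],[1,0,0,0,0],[1,0,0,0,0],[1,0,0,0,0]]]'
python3 - <<'E'
from h import *
np.set_printoptions(precision=3,suppress=True)
print(bot.observe()['tcp_pos'],bot.observe()['eef_rot'],bot.observe()['finger_gap'],bot.observe()['wrist_force'])
im,d,P=grab('wrist','w11')
cv2.imwrite('pics/w11z.png',cv2.resize(im[50:270,150:420],None,fx=2.7,fy=2.7,interpolation=cv2.INTER_CUBIC))
E
```

```text
t: 9.83
tcp_pos: [523.9, -123.0, 202.0]
eef_rot: [-0.001, 0.989, -0.147, -0.002]
wrist_force: [0.4, 1.0, -0.6]
finger_gap: 11.4
[ 523.873 -122.986  201.951] [-0.001  0.989 -0.147 -0.002] 11.437912680829111 [ 0.435  0.956 -0.587]
```

View pics/w11z.png

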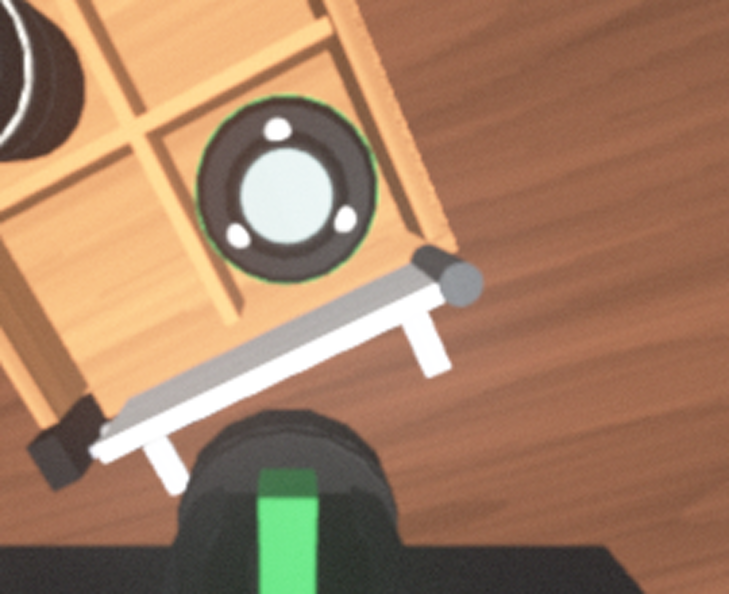

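The lens neck is in full view. In the zoom its balls are at (278,129), (238,236) and (345,219), and the held cap's ridge front end is at (288,497).

```bash
python3 - <<'E'
from h import *
np.set_printoptions(precision=1,suppress=True)
z=load('w11');im=z['im'];C=cloud(z)
sub=np.zeros(im.shape[:2],np.uint8);sub[85:155,222:292]=1
w=((sub>0)&(im.min(-1)>238)).astype(np.uint8);n,l,s,c=cv2.connectedComponentsWithStats(w);B=[]
for i in range(1,n):
    if s[i,4]>15: print('ball',c[i],s[i,4]);B.append(ray(z,*c[i],113)[:2])
A=np.array(B[:]);
if len(A)==3:
    M=2*(A[1:]-A[0]);b=(A[1:]**2).sum(1)-(A[0]**2).sum();o=np.linalg.solve(M,b);print('centre',o,np.linalg.norm(A-o,axis=1))
b=im.astype(int);gl=((sub>0)&(im.min(-1)>170)&(im.min(-1)<=238)).astype(np.uint8);n,l,s,c=cv2.connectedComponentsWithStats(gl);i=1+s[1:,4].argmax();print('glass',c[i],s[i],ray(z,*c[i],117),np.median(C[l==i],0))
t=np.array([523.87,-122.99,201.95]);x=np.array([.9568,-.2908]);y=np.array([-.2908,-.9568])
for nm,u,v,dz in[('ridge top front',256.7,234.1,14),('ridge bottom front',256.7,224.1,-2),('cap top front',256.7,209,-2)]:
    p=ray(z,u,v,t[2]+dz)[:2]-t[:2];print(nm,p@x,p@y)
o=np.array([588.7,-145.]) if len(A)!=3 else o
print('to go',(o-t[:2])@x,(o-t[:2])@y)
E
```

```text
ball [252.5  97.7] 43
ball [277.5 130.9] 40
ball [237.8 137.2] 38
centre [ 588.6 -144.7] [19.2 19.2 19.2]
glass [255.7 122.1] [239 105  34  35 934] [ 588.8 -144.6  117. ] [ 588.9 -144.6  117.2]
ridge top front 15.907140026995348 2.4751039409860747
ridge bottom front 14.73748522037223 2.5022257102198067
cap top front 23.973901893706394 2.499105006773979
to go 68.20416100141244 1.9306722842221582
```

Measured with the same camera, the lens is at tool (68.2, 1.9) and the held cap at about (-1.2, 2.5), so the move is about +69.4 in x and -0.6 in y. I'll move over the lens, then down to just above the neck.

```bash
python3 -m crank '[[[1,1.5,0,0,0],[1,2.5,-0.06,0,0],[1,2,0,0,0],[1,0.94,0,0,0],[1,0,0,0,0],[1,0,0,1.5,0],[1,0,0,2,0],[1,0,0,1.5,0],[1,0,0,0.5,0],[1,0,0,0,0],[1,0,0,0,0],[1,0,0,0,0]]]' 55
python3 - <<'E'
from h import *
np.set_printoptions(precision=3,suppress=True)
o=bot.observe();t=o['tcp_pos'];e=np.array([523.87,-122.99]);x=np.array([.9568,-.2908]);y=np.array([-.2908,-.9568])
print(t,o['eef_rot'],'moved',(t[:2]-e)@x,(t[:2]-e)@y)
im,d,P=grab('wrist','w12');im,d,P=grab('scene','s12')
cv2.imwrite('pics/s12z.png',cv2.resize(im[130:290,170:340],None,fx=3.7,fy=3.7,interpolation=cv2.INTER_CUBIC))
E
```

```text
t: 10.88
tcp_pos: [592.0, -143.6, 150.0]
eef_rot: [0.0, 0.989, -0.147, 0.001]
wrist_force: [-0.2, 0.4, 0.1]
finger_gap: 11.8
[ 592.006 -143.614  150.002] [ 0.     0.989 -0.147  0.001] moved 71.19021209993097 -0.081402205035141
```

View pics/w12.png

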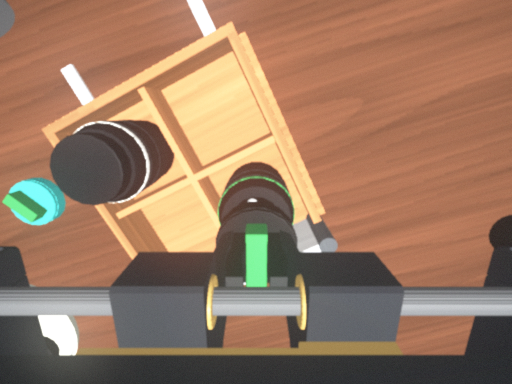

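View pics/s12z.png

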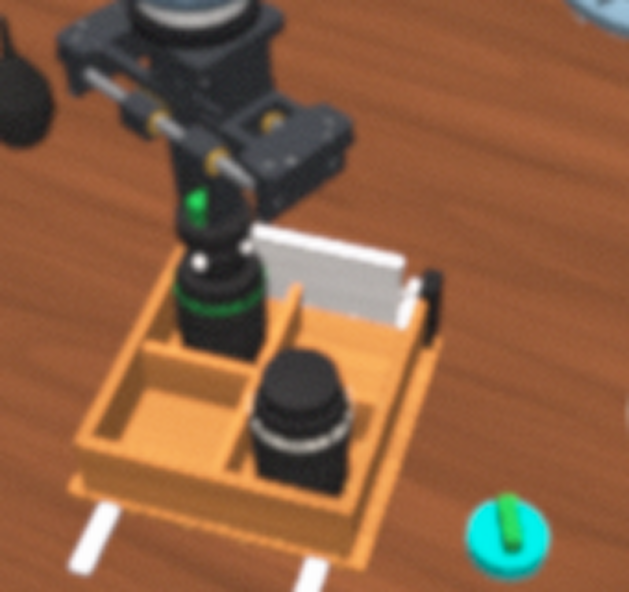

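```bash
python3 - <<'E'
from h import *
np.set_printoptions(precision=1,suppress=True)
x=np.array([.9568,-.2908]);y=np.array([-.2908,-.9568])
z1=load('w11');b1=ray(z1,252.5,97.7,113)[:2];rel=b1-np.array([588.6,-144.7]);print('rel',rel@x,rel@y)
z=load('w12');im=z['im'];s=np.zeros(im.shape[:2],bool);s[190:215,235:275]=1
v,u=np.nonzero(s&(im.min(-1)>150));print(u.mean(),v.mean(),len(u),u.min(),u.max(),v.min(),v.max())
t=np.array([592.0,-143.61]);
for vv in(v.mean(),v.min()):
  p=ray(z,u.mean(),vv,113)[:2]; c=p-rel-t;print('lens centre in tool',c@x,c@y)
cv2.imwrite('pics/w12z.png',cv2.resize(im[155:285,195:315],None,fx=4.5,fy=4.5,interpolation=cv2.INTER_CUBIC))
E
```

```text
rel 18.956865912307308 -2.687317924552603
252.0 199.85714285714286 28 248 256 198 201
lens centre in tool -0.7108516727736709 2.018311258512203
lens centre in tool 0.639280365922551 2.0237286350707
```

View pics/w12z.png

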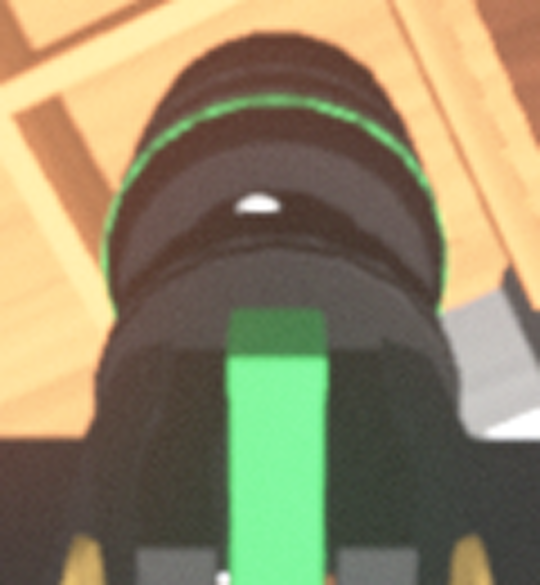

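The wrist view puts the lens at tool (-1.0, 2.0) against the cap at (-1.2, 2.5), so they are aligned to under 1 mm. I'll descend with force checks.

```bash
python3 -m crank '[[[1,0,0,0.4,0],[1,0,0,0.4,0],[1,0,0,0.3,0],[1,0,0,0.2,0],[1,0,0,0,0]]]';  python3 -m crank '[[[1,0,0,0.1,0],[1,0,0,0.1,0],[1,0,0,0,0]]]'
```

```text
t: 11.4
tcp_pos: [591.3, -143.7, 135.3]
eef_rot: [-0.0, 0.989, -0.147, -0.0]
wrist_force: [-0.1, 0.6, 1.4]
finger_gap: 11.5
t: 11.65
tcp_pos: [591.9, -143.9, 134.5]
eef_rot: [0.0, 0.989, -0.147, 0.0]
wrist_force: [-1.6, 0.8, 4.9]
finger_gap: 11.4
```

```bash
python3 -m crank '[[[1,0,0,0.1,0],[1,0,0,0.1,0],[1,0,0,0,0]]]' 60;  python3 -m crank '[[[1,0,0,0.1,0],[1,0,0,0.1,0],[1,0,0,0,0]]]'
```

```text
t: 11.9
tcp_pos: [592.3, -144.1, 133.6]
eef_rot: [0.0, 0.989, -0.147, 0.001]
wrist_force: [-3.0, 1.2, 9.4]
finger_gap: 11.2
t: 12.15
tcp_pos: [592.1, -143.5, 130.2]
eef_rot: [-0.0, 0.989, -0.147, 0.001]
wrist_force: [2.9, 0.7, -3.0]
finger_gap: 11.3
```

It went over the balls, and the force dropped to -3 N as the cap was drawn down. I'll keep pressing.

```bash
python3 -m crank '[[[1,0,0,0.2,0],[1,0,0,0.2,0],[1,0,0,0,0]]]';  python3 -m crank '[[[1,0,0,0.1,0],[1,0,0,0.1,0],[1,0,0,0,0]]]'; python3 -m crank '[[[1,0,0,0.1,0],[1,0,0,0.1,0],[1,0,0,0,0]]]'
```

```text
t: 12.4
tcp_pos: [591.3, -143.8, 125.4]
eef_rot: [0.0, 0.989, -0.147, -0.0]
wrist_force: [-0.1, -0.0, 2.7]
finger_gap: 11.1
t: 12.65
tcp_pos: [591.4, -143.8, 125.4]
eef_rot: [0.0, 0.989, -0.147, -0.0]
wrist_force: [-6.7, 4.2, 14.1]
finger_gap: 11.1
t: 12.9
tcp_pos: [591.4, -143.9, 125.3]
eef_rot: [0.0, 0.989, -0.147, -0.0]
wrist_force: [-11.0, 4.4, 26.1]
finger_gap: 11.4
```

The cap stopped at TCP z = 125.3, where home was expected at about 125, and the press reads 26 N. I'll hold there and check steadiness and the pictures.

```bash
python3 -m crank '[[[1,0,0,0,0],[1,0,0,0,0],[1,0,0,0,0],[1,0,0,0,0],[1,0,0,0,0],[1,0,0,0,0]]]'
python3 - <<'E'
from h import *
im,d,P=grab('scene','s13');cv2.imwrite('pics/s13z.png',cv2.resize(im[120:300,160:420],None,fx=3,fy=3,interpolation=cv2.INTER_CUBIC))
grab('wrist','w13');grab('top','t13');print(bot.observe()['tcp_pos'],bot.observe()['wrist_force'])
E
```

```text
t: 13.4
tcp_pos: [591.4, -143.9, 125.3]
eef_rot: [0.0, 0.989, -0.147, 0.0]
wrist_force: [-12.3, 5.6, 26.1]
finger_gap: 11.5
[ 591.4430861  -143.86128641  125.32578946] [-11.05782295   5.2076856   26.10964999]
```

View pics/s13z.png

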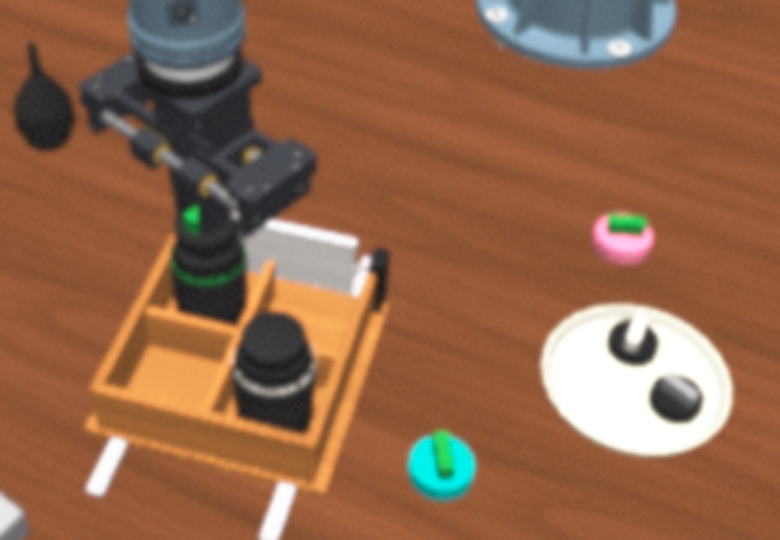

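View pics/w13.png

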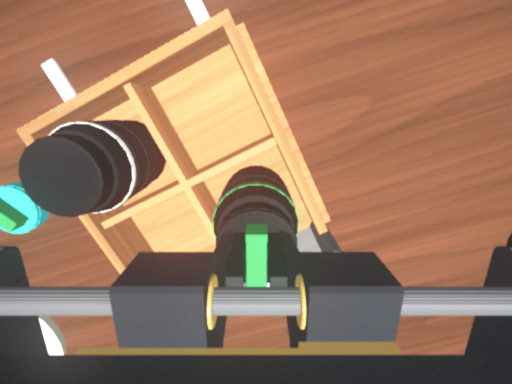

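View pics/t13.png

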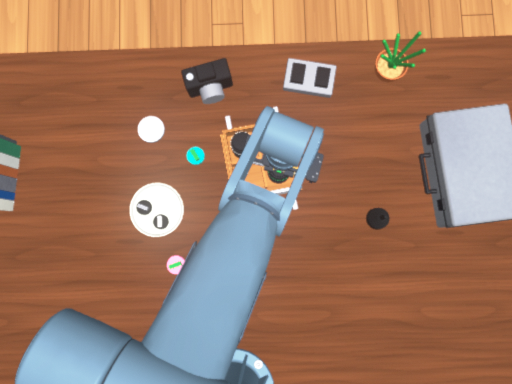

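In the scene zoom the cap sits on the neck at (205,235) with no balls showing, and the gate is shut at (300,255). The white and grey caps, dish, blower and filter case are where they were. The press is steady at 26 N, so I'm handing in.

```bash
python3 -c "
from plant import bot
o=bot.observe();print(o['t'],o['tcp_pos'],o['wrist_force'],o['finger_gap']);print(bot.hand_in())"
```

```text
13.55 [ 591.4430861  -143.86128641  125.32578946] [-11.05782295   5.2076856   26.10964999] 11.552019617365373
the job is handed in; nothing more can be done
None
```

The gate is shut on its catch and the green cap is snapped home on the green-ringed lens, handed in at 13.55 s with the arm still gripping and pressing it down.

- **Gate:** I pushed it with the shut fingers. The wrist view put the gate at 9.1° against the rack's 9.2°, and it read 9.5° after I backed off, with the nib past the catch ball. The push had built to about 30 N in total (roughly 24 N sideways, 18 N up) against the stop before I backed off.
- **Cap:** It met the balls at TCP z of about 134.7 mm and went over at about 9 N. It then seated at TCP z = 125.3 mm, where about 125 was expected. The press was steady at 26 N down, with about 12 N sideways, and the fingers still held the ridge at an 11.5 mm gap.
- **Rest of the scene:** In the last pictures the dish, white and grey caps, blower, filter case and both look-alikes looked unmoved. I judged this by eye, not by measurement.
- **Disagreements:** The wrist camera read about 2.4 mm off sideways against the gripper, so I aligned the cap to the lens by the difference between the two. The top camera's first reading of the cap was about 3 to 4 mm off in y from the wrist camera's, and I used the wrist camera's.

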